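# Lift the lapped cover onto the measuring stand with the flat lifter

## Task

The round cover has just been lapped and must not be touched by the gripper: take the flat lifter from its rubber mat, slide its blade right under the cover against the stop ridge of the lapping plate, lift the cover, set it down gently, flat and centred, on the two rails of the measuring stand, and draw the blade out from beneath it. Then lay the lifter back flat along its mat and let go of it, and finally swing the dial arm over the cover all the way to its stop. Leave the square plate and everything else on the bench where it is.

Things in the scene. Friction and masses are not known exactly. Their poses are not given: they have to be found in the camera images.
- round_cover: the flat round aluminium cover, 130 mm diameter, 9 mm thick, with small bolt holes in a ring round a dark centre; its underside rim is bevelled (12 mm inwards, 4 mm high all round) so that a blade can ride under it. About 0.25 kg. Origin at the centre of its underside, z up. At the start it lies on one of the two lapping plates, 5 to 30 mm short of the ridge
- lap_round: the lapping plate under the round cover: fixed dark steel slab 210 (x) x 146 mm, top 18 mm above the bench. Origin under its centre; x points to its stop ridge, which runs across that end, inner face at x = +88 mm, 14 mm above the slab's face; the other end (x = -105 mm) is open
- square_plate: the square aluminium plate, 116 x 116 x 9 mm, on the other, identical lapping plate; stays there. Origin at the centre of its underside
- lifter: the flat lifter, a steel spatula: blade 56 wide (y), 3 thick, x = -90 to +55 mm, nose tapering to 1 mm over the last 22. Origin on the blade's underside; x to the nose, z up. A post at x = -75 carries a wooden handle along x (x = -129 to -37), 22 wide, 42 to 70 mm above the underside, over the blade's rear. 0.24 kg. Starts blade down along the mat
- lifter_grip (a point): the point to grip: the centre of the handle's section, right above the post, 75 mm behind the lifter's origin and 56 mm above the blade's underside; fingers close across the lifter's y
- mat: the lifter's rubber mat, 230 (x) x 110 (y) x 3 mm, fixed on the bench. Origin under its centre, x along its length (the lifter's nose points to +x at the start, the lifter's origin 35 mm from the mat's)
- stand: the measuring stand, fixed: grey foot 160 x 124, 10 mm high, two steel rails along x, 140 long, 14 wide, centred at y = -45 and +45 (76 mm free between), tops 40 mm above the bench, open at both ends. The blade fits between the rails, entering with its x along the stand's; the cover rests across them. A 22 mm column stands at x = 0, y = +100. Origin under the foot's centre
- rest (a point): the point midway between the rails at the height of their tops, where the centre of the cover's underside belongs; axes as the stand's
- dial_arm (a joint): swing of the dial arm about the column, rad: 0 = parked, pointing along the stand's +x; it grows clockwise seen from above to its stop at 1.571, where the arm points along the stand's -y and the dial is over the rest point. It stays where it is left; starts between 0 and 0.35
- dial_knob (a point): centre of the upright black knob (18 mm diameter, 32 mm tall, from 111 to 143 mm above the bench) on the dial arm, 68 mm from the hinge axis; push or pinch it from above. The arm bar is 16 mm wide, the round dial (52 mm diameter, top about 113 mm high) is 100 mm from the axis, its underside 88 mm high with a thin plunger below
- dial_hinge (a point): point on the dial arm's upright hinge axis, at the height of the knob's centre
- oil_bottle: upright oil bottle, 56 mm diameter, 150 tall; bystander; origin under its centre
- tub: low round lidded tub, 72 mm diameter, 45 tall; bystander; origin under its centre
- wrench: steel wrench 150 mm long lying flat; bystander; origin under its middle
- screwdriver: screwdriver 190 mm long lying flat; bystander; origin under its middle
- brush: brush 180 mm long lying flat; bystander; origin under its middle
- gauge_block: upright steel cylinder, 56 mm diameter, 60 tall; bystander; origin under its centre
Not all that is in view belongs to the job. What is shaped like the round_cover but blue or red is not meant. Leave any green look-alike of the lifter alone.

How it is judged:
On the way, in this order (a step that is already met when the one before it is completed fails the run):
1. the lifter is taken up from its mat (height (world z) of lifter above 0.03 m and contact force between the fingers and lifter above 1 N), for 0.1 s.
2. the cover is lifted on the blade, clear of the lapping plate, the lifter in the gripper (height (world z) of round_cover above 0.035 m and contact force between lifter and round_cover above 0.5 N and contact force between the fingers and lifter above 1 N and contact force between round_cover and lap_round below 0.1 N), for 0.2 s.
3. the cover rests flat and centred on the rails, the blade clear of it (horizontal distance between round_cover and rest below 0.02 m and z of round_cover in the frame of rest between -0.004 and 0.004 m and angle between round_cover's own z axis and vertical below 0.05 rad and contact force between lifter and round_cover below 0.1 N and contact force between round_cover and stand above 0.5 N), for 0.2 s.
4. the lifter lies flat along its mat, released (x of lifter in the frame of mat between -0.08 and 0.08 m and y of lifter in the frame of mat between -0.04 and 0.04 m and z of lifter in the frame of mat below 0.008 m and angle between lifter's own z axis and vertical below 0.08 rad and angle between the x axis of lifter and the x axis of mat, either way round below 0.35 rad and contact force between the fingers and lifter below 0.1 N and linear speed of lifter below 0.02 m/s), for 0.2 s.
5. the dial arm is swung to its stop over the cover (value of joint dial_arm above 1.42 rad), for 0.2 s.
At the end, for the whole second after the job is handed in: Cover level (0.05 rad) on both rails, centre within 20 mm of the rest point, blade off it; lifter released, flat on its mat (origin within 80 mm along, 40 mm across of the mat's centre, within 0.35 rad of its length, either way); dial arm within 0.15 rad of its stop; all at rest (all of step 3 and all of step 4 and value of joint dial_arm above 1.42 rad and linear speed of round_cover below 0.02 m/s and velocity of joint dial_arm below 0.1 rad/s); the robot touches nothing.
It fails at once if the gripper touches the cover (contact force between the fingers and round_cover above 0.3 N).
It fails at once if the cover is set down hard on the stand (over 40 N) (contact force between round_cover and stand above 40 N).
It fails at once if the square plate is moved by more than 15 mm (distance of square_plate from where it was at the start of the episode above 0.015 m).
It fails at once if a bystander is moved by more than 30 mm or knocked over (distance of any of oil_bottle, tub, wrench, screwdriver, brush, gauge_block from where it was at the start of the episode above 0.03 m or angle between any of oil_bottle, tub, gauge_block's own z axis and vertical above 0.5 rad).
It also fails if it takes over 72 s, if anything falls off the work surface, if the arm or the gripper's body presses on something with over 40 N, if the wrist force passes 120 N, or if a joint passes its speed limit or range.

## Robot

A 6-joint arm with a two-finger parallel gripper is mounted at the origin on the work surface. World frame = base frame: x ahead of the robot, y to its left, z up, the work surface at z = 0. Lengths are in m, angles in rad, forces in N, time in s.
With the tool pointing down it reaches from about 0.35 to 0.725 m from the base axis. Payload 4.3 kg.
Tool frame: the origin (TCP) lies at the very end of the fingers, on their centre line; the grasp point (between the pads) lies 19 mm behind it; z points along the fingers, y is the line along which they close (so a half turn about z gives the same grasp; the last joint's range is limited). The gripper opens to 85 mm and grips with 20 to 120 N. Pads are 22 mm wide; open, the fingers measure 114 mm over their backs; the gripper's body (76 mm by 85 mm) begins 54 mm behind the grasp point. The pads swing forward as they close: fully open they stand 13 mm farther back than shut.
Start: joints at [-1.237, 0.377, 0.081, 1.274, 0, 1.46], TCP at [0.247, -0.519, 0.231] pointing down, gripper open.
Joint ranges: [-2.72, 2.72], [-0.84, 1.66], [-1.02, 1.22], [-1.77, 2.12], [-1.37, 1.28], [-3.14, 3.14]. Speed limits (rad/s): [2.57, 2.57, 3.14, 3.14, 3.14, 3.14].

## Interface

Orientations are given as a unit quaternion [w, x, y, z].
In Python, from plant import monitor, vision, workorder gives the robot as it stands.
- The arm moves only by the tool arm_command, never from a script. Its argument "plan" is a list that holds one entry, the list of rows, each a list of 7 numbers: the turn, a rotation vector about the world's x, y, z scaled (see below), then the shift along the world's x, y, z scaled (see below), then the finger opening in mm, from 0 to 85.4. A call has 1 to 10 rows; each row is the pose to reach, as a shift and turn from the pose commanded when the call began; what a row does not reach only later rows make up. The controller multiplies each number of a shift by 60 cm and each number of a turn by pi/4 rad. A row lasts 1/10 s, in which the tool goes at most 50 mm and 8.59 degrees, less where a joint would pass 70% of its speed; a pose out of reach is approached as far as the arm can. A call with a number of a shift or a turn outside -1 to 1 is refused whole. A call with a gripper value outside its range is refused whole. The fingers move at their own pace and stop on an object; the grip force is fixed at half the most. Time passes only in rows, so rows that repeat a pose let the fingers close. It gives the time, the measured TCP pose, the force, the opening and the grip force at its end, in the units of the state.
- monitor.sense(): the state, without advancing time (a new reading comes with each control period).
- vision.snapshot(name): name is "scene" or "top" or "wrist"; returns a dict with "pixels" (384x512x3 uint8, blue, green, red), "camera_matrix" (3x3 intrinsics, pixels), "xyz" and "rotation" of the camera in the world. Camera axes: x right, y up, looking along -z (the intrinsics and any distortion apply to the point x, -y, -z); pixel columns grow to the right and rows downward; lengths in m; the calibration is good to about 2 mm. A picture is of the moment at which its call begins. There is no depth.
- workorder.sign_off(): hands the job in; it is judged then, once.
Trained networks look in the newest picture that a camera, given by its name, has taken for a name from the list of things; names that differ only in an ending like _2 or _b are one class to them, and where a whole thing is asked for, a point or a joint stands for the part that bears it (a point fixed in the world has none). Each returns a list of dicts, best first, with "conf" (0 to 1); they miss things now and then, are a little off and sometimes report something else, mostly with a low value. They report only what shows in the picture. A call takes as long as a camera call. They do not tell look-alikes from the thing itself.
- vision.trace(camera, thing): "pixels" (384x512 bool, what is visible of it).
- vision.mark_of(camera, thing): "location" ([x, y, z] in m, in world coordinates, good to about 4 mm: a listed point, or the origin of a listed thing).
The state is a dict: "time_s": time; "q": joint angles; "qvel": joint speeds; "joint_torque": joint torques, N m; "position": TCP position; "tool_rot": TCP orientation; "wrist_force": force on the tool from outside, world axes, zero at the start; "moment": the same for the moment, N m; "width": finger opening in m; "grip_force": force on a finger pad.
Only numpy, scipy, OpenCV 4.12 (cv2) and the standard library are available. Lean on these libraries where they do the work, as an engineer would, in place of code of your own. Each camera call takes 0.05 s, during which the arm holds its last target. There are 200 camera calls.

## Working session

There is one attempt and no reset: what is moved stays moved. The work goes in short steps, Python scripts to look and compute and a tool call to move; the robot and the scene stay as the last step left them, time stands still between calls to the robot, and variables do not carry over. Pictures are saved under pics/ and viewed, at most 10 in all, crops included, and the job is handed in when it is done.

Besides the shell and the picture viewer there is one more tool, called after "Call:" as name([rows], argument=value, ...), one row to a line, values as JSON. arm_command: Moves the arm, as the interface text tells. Its arguments: {"type":"object","properties":{"plan":{"type":"array","items":{"type":"array","items":{"type":"array","items":{"type":"number"}}}}},"required":["plan"]}

```bash
ls; mkdir -p pics; cat > h.py <<'E'
from plant import monitor, vision, workorder
import numpy as np, cv2
def snap(c,fn=None):
    s=vision.snapshot(c)
    if fn: cv2.imwrite('pics/'+fn,s['pixels'])
    return s
def proj(s,P):
    p=(np.atleast_2d(P)-s['xyz'])@np.array(s['rotation']); p=p*[1,-1,-1]
    u=p@np.array(s['camera_matrix']).T; return u[:,:2]/u[:,2:]
def ray(s,uv):
    d=np.linalg.inv(s['camera_matrix'])@[uv[0],uv[1],1]; return np.array(s['rotation'])@(d*[1,-1,-1])
def atz(s,uv,z):
    d=ray(s,uv); o=np.array(s['xyz']); return o+d*(z-o[2])/d[2]
def tri(s1,a,s2,b):
    A=[];B=[]
    for s,uv in((s1,a),(s2,b)):
        d=ray(s,uv);d/=np.linalg.norm(d);M=np.eye(3)-np.outer(d,d);A.append(M);B.append(M@np.array(s['xyz']))
    return np.linalg.lstsq(np.vstack(A),np.hstack(B),rcond=None)[0]
E
python3 - <<'E'
from h import *
print({k:np.round(v,3) for k,v in monitor.sense().items()})
for c in('scene','top'):
    s=snap(c,c+'0.png'); print(c,np.round(s['xyz'],3),np.round(s['rotation'],3).tolist(),np.round(s['camera_matrix'],1).tolist(),s.keys())
    for t in 'round_cover lap_round square_plate lifter lifter_grip mat stand rest dial_knob dial_hinge oil_bottle tub wrench screwdriver brush gauge_block'.split():
        print(t,[(round(float(m['conf']),2),np.round(m['location'],3).tolist()) for m in vision.mark_of(c,t)][:4])
E
```

```text
pics
{'time_s': np.float64(0.0), 'q': array([-1.237,  0.378,  0.08 ,  1.274, -0.   ,  1.46 ]), 'qvel': array([ 0.001, -0.   , -0.001,  0.   ,  0.   , -0.001]), 'joint_torque': array([-1.0000e-03, -4.6361e+01,  2.6987e+01,  2.1000e-02, -0.0000e+00,
        0.0000e+00]), 'position': array([ 0.247, -0.519,  0.23 ]), 'tool_rot': array([-0.001,  0.975,  0.22 , -0.   ]), 'wrist_force': array([-0.47 ,  0.835, -0.478]), 'moment': array([-0.038,  0.05 ,  0.012]), 'grip_force': np.float64(0.0), 'width': np.float64(0.085)}
scene [ 1.255 -0.474  1.3  ] [0.843, 0.271, 0.151, 0.439] [[431.6, 0.0, 246.3], [0.0, 431.6, 190.2], [0.0, 0.0, 1.0]] dict_keys(['pixels', 'camera_matrix', 'xyz', 'rotation'])
round_cover [(0.73, [0.399, -0.367, 0.019]), (0.73, [0.201, -0.312, -0.001]), (0.69, [0.557, -0.1, 0.003])]
lap_round [(0.91, [0.399, -0.353, 0.001])]
square_plate [(0.76, [0.612, -0.316, 0.016])]
lifter [(0.63, [0.396, 0.247, 0.004]), (0.61, [0.386, 0.546, -0.004])]
lifter_grip [(0.91, [0.434, 0.612, 0.056]), (0.71, [0.445, 0.31, 0.059])]
mat [(0.9, [0.422, 0.279, -0.0]), (0.16, [0.357, 0.082, -0.001])
[... 1065 characters left out ...]
ifter_grip [(0.94, [0.43, 0.612, 0.058]), (0.74, [0.567, 0.105, 0.041])]
mat [(0.88, [0.423, 0.278, -0.003])]
stand [(0.57, [0.567, 0.105, 0.002]), (0.2, [0.666, 0.11, 0.128])]
rest [(0.58, [0.564, 0.102, 0.042]), (0.54, [0.661, 0.04, 0.135])]
dial_knob [(0.75, [0.659, 0.039, 0.128]), (0.29, [0.565, 0.105, -0.0])]
dial_hinge [(0.97, [0.664, 0.11, 0.126])]
oil_bottle [(0.69, [0.743, 0.228, -0.003])]
tub [(0.75, [0.357, 0.087, -0.003])]
wrench [(0.73, [0.516, -0.517, 0.0]), (0.51, [0.37, -0.063, 0.003])]
screwdriver [(0.65, [0.665, 0.346, -0.004])]
brush [(0.56, [0.514, -0.517, 0.001])]
gauge_block [(0.58, [0.752, -0.127, -0.003]), (0.51, [0.398, -0.36, 0.023]), (0.19, [0.744, 0.226, -0.002])]
```

View pics/top0.png

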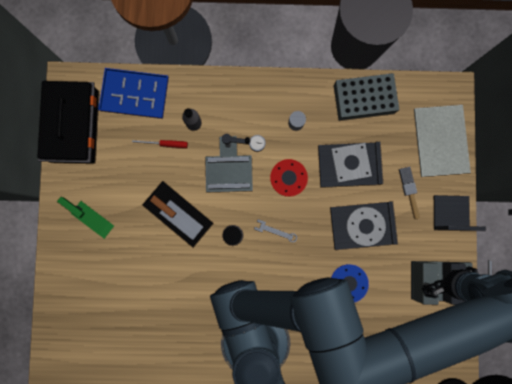

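View pics/scene0.png

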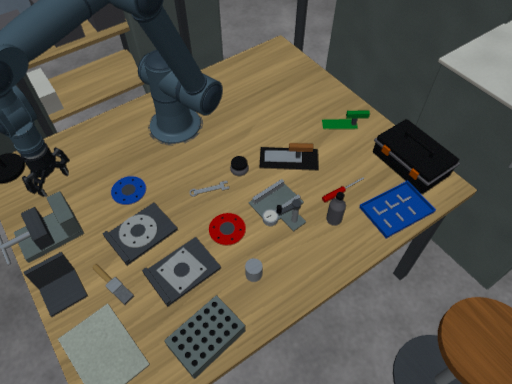

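Top view: the grey cover is at (366,226) on the lower lapping plate, with the ridge on the right at (395,223), so towards world −y. The wooden-handled lifter is on the black mat at (178,213), nose to the lower right. The stand is at (229,172) with its column on the +x side and the dial arm pointing right. The green lifter at (87,215) and the red and blue discs are decoys. The scene view agrees.

```bash
cat > m.py <<'E'
from h import *
def rect(s,mask,z):
    c,_=cv2.findContours(mask.astype(np.uint8),cv2.RETR_EXTERNAL,cv2.CHAIN_APPROX_NONE)
    c=max(c,key=cv2.contourArea)[:,0,:]
    P=np.array([atz(s,p,z)[:2] for p in c])
    (x,y),wh,a=cv2.minAreaRect((P*1000).astype(np.float32))
    return round(x),round(y),np.round(wh),round(a,1)
E
python3 - <<'E'
from m import *
for c in('scene','top'):
    s=snap(c)
    for t,z in(('lap_round',.018),('round_cover',.027),('stand',.01),('mat',.003),('lifter',.004),('square_plate',.027)):
        for m in vision.trace(c,t)[:3]: print(c,t,round(float(m['conf']),2),rect(s,m['pixels'],z))
s=snap('wrist','w0.png');st=monitor.sense()
w,x,y,z=st['tool_rot'];from scipy.spatial.transform import Rotation as R
T=R.from_quat([x,y,z,w]).as_matrix()
print('cam in tool',T.T@(np.array(s['xyz'])-st['position']),(T.T@np.array(s['rotation'])).round(3).tolist(),s['camera_matrix'][0])
print(T.round(3).tolist())
E
```

```text
Traceback (most recent call last):
  File "m.py", line 5, in rect
    P=np.array([atz(s,p,z)[:2] for p in c])
                ~~~^^^^^^^
  File "h.py", line 13, in atz
    d=ray(s,uv); o=np.array(s['xyz']); return o+d*(z-o[2])/d[2]
  File "h.py", line 11, in ray
    d=np.linalg.inv(s['camera_matrix'])@[uv[0],uv[1],1]; return np.array(s['rotation'])@(d*[1,-1,-1])
                                                                ~~~~~~~~~~~~~~~~~~~~~~~^^~~~~~~~~~~~~
ValueError: matmul: Input operand 1 has a mismatch in its core dimension 0, with gufunc signature (n?,k),(k,m?)->(n?,m?) (size 3 is different from 4)
```

```bash
python3 - <<'E'
t=open('h.py').read()
t=t.replace("    if fn:","    w,x,y,z=s['rotation']; s['rotation']=R.from_quat([x,y,z,w]).as_matrix()\n    if fn:").replace("import numpy","from scipy.spatial.transform import Rotation as R\nimport numpy")
open('h.py','w').write(t)
E
python3 - <<'E'
from m import *
for c in('scene','top'):
    s=snap(c)
    for t,z in(('lap_round',.018),('round_cover',.027),('stand',.01),('mat',.003),('lifter',.004),('square_plate',.027)):
        for m in vision.trace(c,t)[:3]: print(c,t,round(float(m['conf']),2),rect(s,m['pixels'],z))
s=snap('wrist','w0.png');st=monitor.sense()
w,x,y,z=st['tool_rot']
T=R.from_quat([x,y,z,w]).as_matrix()
print('cam in tool',T.T@(np.array(s['xyz'])-st['position']),(T.T@np.array(s['rotation'])).round(3).tolist(),s['camera_matrix'][0])
print(T.round(3).tolist())
E
```

```text
scene lap_round 0.85 (407, -358, array([160., 210.]), 6.5)
scene round_cover 0.92 (224, -316, array([123., 118.]), 54.7)
scene round_cover 0.79 (404, -364, array([130., 131.]), 20.7)
scene round_cover 0.65 (573, -109, array([124., 124.]), 76.7)
scene stand 0.57 (602, 100, array([201., 173.]), 1.7)
scene mat 0.96 (430, 272, array([229., 114.]), 51.9)
scene mat 0.54 (606, -311, array([122., 124.]), 9.6)
scene lifter 0.95 (408, 290, array([189., 100.]), 53.9)
scene lifter 0.84 (400, 600, array([205., 107.]), 54.4)
scene lifter 0.41 (607, -312, array([123., 120.]), 11.4)
scene square_plate 0.8 (617, -313, array([119., 119.]), 12.4)
top lap_round 0.8 (404, -358, array([149., 220.]), 6.7)
top round_cover 0.8 (219, -324, array([125.,  87.]), 41.2)
top round_cover 0.72 (558, -103, array([126., 122.]), 1.1)
top round_cover 0.59 (400, -364, array([127., 127.]), 45.5)
top stand 0.61 (606, 80, array([201., 202.]), 1.3)
top mat 0.82 (427, 271, array([227., 110.]), 51.9)
top mat 0.35 (605, 82, array([203., 204.]), 89.5)
top lifter 0.82 (417, 585, array([211.,  61.]), 56.6)
top lifter 0.78 (425, 280, array([199.,  59.]), 52.6)
top lifter 0.32 (519, -523, array([179.,  45.]), 13.9)
top square_plate 0.88 (615, -315, array([112., 114.]), 11.9)
cam in tool [ 0.0700152  -0.00060259 -0.142335  ] [[-0.0, 0.96, 0.279], [1.0, 0.0, 0.001], [0.0, 0.279, -0.96]] [340.01225305   0.         257.27076458]
[[0.903, 0.429, 0.0], [0.429, -0.903, -0.0], [-0.0, 0.0, -1.0]]
```

Call:
arm_command([
  [[0,0,1,0.288,0.34,0.05,85],[0,0,1,0.288,0.34,0.05,85],[0,0,1,0.288,0.34,0.05,85],[0,0,1,0.288,0.34,0.05,85],[0,0,1,0.288,0.34,0.05,85],[0,0,1,0.288,0.34,0.05,85],[0,0,1,0.288,0.34,0.05,85],[0,0,1,0.288,0.34,0.05,85],[0,0,1,0.288,0.34,0.05,85],[0,0,1,0.288,0.34,0.05,85]],
])

```text
time_s: 3.55
position: [0.4189, -0.3163, 0.2611]
tool_rot: [-0.0, 0.818, 0.576, -0.0]
wrist_force: [0.4, 0.3, 1.4]
width: 0.0846
grip_force: 0.0
```

```bash
python3 - <<'E'
from m import *
s=snap('wrist','lap.png')
for t,z in(('lap_round',.018),('round_cover',.027)):
    for m in vision.trace('wrist',t)[:2]: print(t,round(float(m['conf']),2),rect(s,m['pixels'],z))
    print([(round(float(m['conf']),2),np.round(m['location'],3).tolist()) for m in vision.mark_of('wrist',t)][:2])
E
```

```text
lap_round 0.87 (398, -360, array([152., 218.]), 6.7)
[]
round_cover 0.93 (215, -309, array([123., 125.]), 89.7)
round_cover 0.83 (397, -363, array([129., 130.]), 0.8)
[(0.84, [0.395, -0.361, 0.02]), (0.83, [0.207, -0.307, -0.003])]
```

View pics/lap.png

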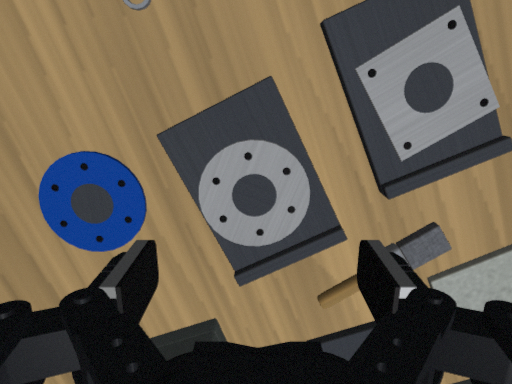

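The wrist view shows the slab's open end with corners at (159,134) and (271,77). The ridge end has corners at (346,238) and (239,284), and the cover is centred near (254,193), a little short of the ridge.

Call:
arm_command([
  [[0,0,1,0.213,0.77,0.017,85],[0,0,1,0.213,0.77,0.017,85],[0,0,1,0.213,0.77,0.017,85],[0,0,1,0.213,0.77,0.017,85],[0,0,1,0.213,0.77,0.017,85],[0,0,1,0.213,0.77,0.017,85],[0,0,1,0.213,0.77,0.017,85],[0,0,1,0.213,0.77,0.017,85],[0,0,1,0.213,0.77,0.017,85],[0,0,1,0.213,0.77,0.017,85]],
])

```text
time_s: 4.8
position: [0.5479, 0.15, 0.2714]
tool_rot: [-0.0, 0.533, 0.846, 0.001]
wrist_force: [0.2, -0.2, -0.2]
width: 0.0851
grip_force: 0.0
```

```bash
python3 - <<'E'
from m import *
st=monitor.sense();print(st['position'],st['qvel'].max() if hasattr(st['qvel'],'max') else '')
s=snap('wrist','stand.png'); np.save('s_stand.npy',s,allow_pickle=True)
for t,z in(('stand',.01),):
    for m in vision.trace('wrist',t)[:2]: print(t,round(float(m['conf']),2),rect(s,m['pixels'],z))
for t in('rest','stand','dial_knob','dial_hinge','lifter_grip'): print(t,[(round(float(m['conf']),2),np.round(m['location'],3).tolist()) for m in vision.mark_of('wrist',t)][:2])
E
```

```text
[0.54793868 0.15000508 0.27144347] 0.4655137827747458
stand 0.95 (622, 46, array([230., 284.]), 2.5)
stand 0.69 (444, 226, array([235.,  93.]), 25.6)
rest [(0.73, [0.57, 0.104, 0.04])]
stand [(0.94, [0.569, 0.102, 0.004])]
dial_knob [(0.62, [0.659, 0.043, 0.126])]
dial_hinge [(0.79, [0.673, 0.105, 0.125])]
lifter_grip [(0.45, [0.667, 0.342, -0.001])]
```

View pics/stand.png

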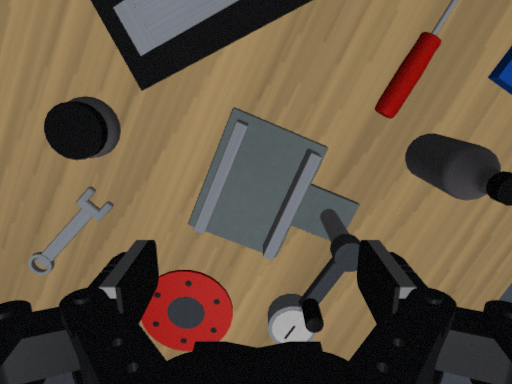

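Stand view: rails run from about (241,122) to (200,230) and (315,153) to (270,257). The dial arm is at (320,280), and the tub and wrench are clear. I'll take a settled, enlarged picture of it.

```bash
python3 - <<'E'
from m import *
s=snap('wrist'); np.save('s_stand.npy',s,allow_pickle=True)
st=monitor.sense();print(st['position'],np.abs(st['qvel']).max())
cv2.imwrite('pics/st2.png',cv2.resize(s['pixels'][90:280,170:370],(800,760),interpolation=cv2.INTER_CUBIC)[:600])
for z,pp in((.01,[(235,108),(327,149),(190,224)]),(.04,[(241,122),(200,230),(315,153),(270,257)])):
    print(z,[atz(s,p,z)[:2].round(4).tolist() for p in pp])
# lap, reconstructed camera
T=R.from_quat([.818,.576,0,0]).as_matrix()
C=dict(s); C['xyz']=np.array([.4189,-.3163,.2611])+T@[.07,-.0006,-.1423]; C['rotation']=T@np.array([[0,.96,.279],[1,0,.001],[0,.279,-.96]])
P=[atz(C,p,z)[:2] for p,z in(((159,134),.018),((271,77),.018),((346,234),.032),((235,273),.032),((254,193),.027))]
print(np.round(P,4).tolist())
E
```

```text
[0.54735102 0.14531283 0.27166423] 0.0018710946753527837
0.01 [[0.5033, 0.176], [0.6229, 0.1794], [0.5109, 0.019]]
0.04 [[0.5163, 0.1678], [0.525, 0.0311], [0.6051, 0.172], [0.6159, 0.0347]]
[[0.319, -0.2623], [0.4585, -0.2468], [0.4837, -0.4452], [0.341, -0.4495], [0.3975, -0.3617]]
```

View pics/st2.png

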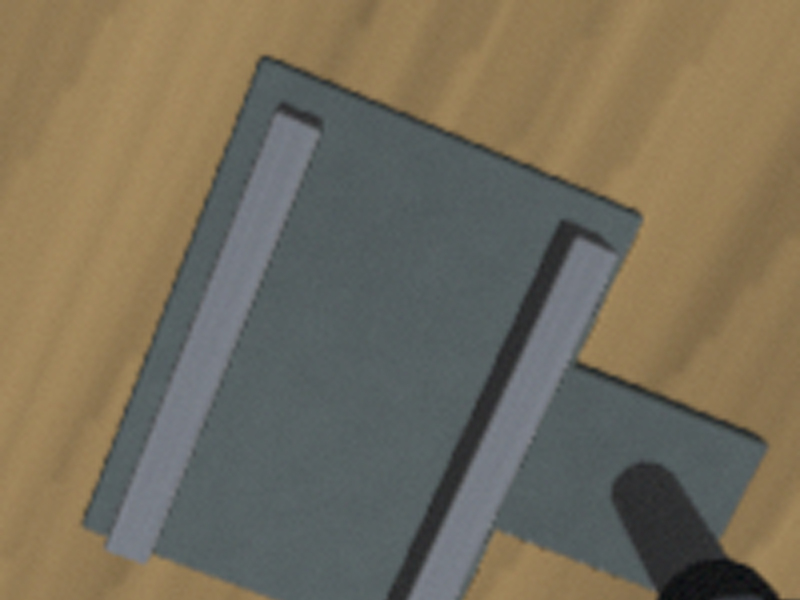

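Call:
arm_command([
  [[0,0,1,-0.273,0.245,-0.017,85],[0,0,1,-0.273,0.245,-0.017,85],[0,0,1,-0.273,0.245,-0.017,85],[0,0,1,-0.273,0.245,-0.017,85],[0,0,1,-0.273,0.245,-0.017,85],[0,0,1,-0.273,0.245,-0.017,85],[0,0,1,-0.273,0.245,-0.017,85],[0,0,1,-0.273,0.245,-0.017,85],[0,0,1,-0.273,0.245,-0.017,85]],
])

```text
time_s: 6.1
position: [0.3843, 0.293, 0.2614]
tool_rot: [0.0, 0.171, 0.985, 0.0]
wrist_force: [0.4, 0.2, -0.3]
width: 0.0854
grip_force: 0.0
```

```bash
python3 - <<'E'
from m import *
s=np.load('s_stand.npy',allow_pickle=True).item()
a,b,c,d=[atz(s,p,.04)[:2] for p in((244.5,120),(202,229),(318.7,151.2),(279.5,240))]
print('stand rails',a,b,c,d,np.degrees(np.arctan2(*(b-a)[::-1])),np.degrees(np.arctan2(*(d-c)[::-1])),np.linalg.norm(b-a))
u=(b-a)/np.linalg.norm(b-a); n=np.array([-u[1],u[0]]); print('rest',(a+b)/2+n*.045, 'gap',(c-a)@n)
s=snap('wrist','mat.png');np.save('s_mat1.npy',s,allow_pickle=True)
for t in('mat','lifter'):
    for m in vision.trace('wrist',t)[:1]: print(t,round(float(m['conf']),2),rect(s,m['pixels'],.003))
for t in('lifter','lifter_grip','mat'): print(t,[(round(float(m['conf']),2),np.round(m['location'],3).tolist()) for m in vision.mark_of('wrist',t)][:2])
print(monitor.sense()['position'])
E
```

```text
stand rails [0.51880267 0.17133248] [0.52662333 0.03335915] [0.6078207  0.17551281] [0.6163537  0.05999934] -86.75580924972199 -85.77522562704006 0.13819479758207617
rest [0.56764088 0.10489244] gap 0.08911194614631932
mat 0.72 (425, 275, array([229., 111.]), 51.6)
lifter 0.91 (427, 285, array([209.,  62.]), 51.9)
lifter [(0.86, [0.391, 0.55, -0.0]), (0.7, [0.395, 0.248, 0.006])]
lifter_grip [(0.6, [0.441, 0.308, 0.056])]
mat []
[0.3839461  0.29349319 0.26129386]
```

Call:
arm_command([
  [[0,0,1,0,-0.05,0,85],[0,0,1,0,-0.05,0,85],[0,0,1,0,-0.05,0,85],[0,0,1,0,-0.05,0,85],[0,0,1,0,-0.05,0,85],[0,0,1,0,-0.05,0,85],[0,0,1,0,-0.05,0,85],[0,0,1,0,-0.05,0,85]],
])

```text
time_s: 7.2
position: [0.3838, 0.2637, 0.2613]
tool_rot: [-0.0, -0.22, 0.976, 0.0]
wrist_force: [-0.3, -1.1, 0.3]
width: 0.085
grip_force: 0.0
```

```bash
python3 - <<'E'
from m import *
s=snap('wrist','mat2.png');np.save('s_mat2.npy',s,allow_pickle=True)
for t in('mat','lifter'):
    for m in vision.trace('wrist',t)[:1]: print(t,round(float(m['conf']),2),rect(s,m['pixels'],.003))
for t in('lifter','lifter_grip','mat'): print(t,[(round(float(m['conf']),2),np.round(m['location'],3).tolist()) for m in vision.mark_of('wrist',t)][:2])
print(monitor.sense()['position'],monitor.sense()['tool_rot'])
a=cv2.imread('pics/mat.png');b=cv2.imread('pics/mat2.png');cv2.imwrite('pics/mat12.png',np.hstack([a[:,56:456],b[:,56:456]]))
E
```

```text
mat 0.85 (425, 275, array([230., 110.]), 51.6)
lifter 0.63 (429, 292, array([222.,  57.]), 52.4)
lifter [(0.84, [0.391, 0.551, -0.001]), (0.62, [0.397, 0.249, 0.005])]
lifter_grip [(0.9, [0.44, 0.308, 0.06])]
mat [(0.18, [0.571, 0.106, 0.044])]
[0.38369943 0.26366987 0.26130621] [-3.61946305e-05 -2.19984192e-01  9.75503435e-01  3.87879117e-05]
```

View pics/mat12.png

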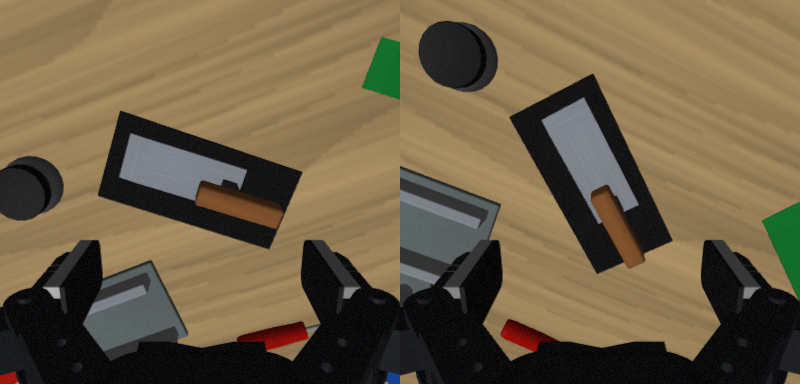

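Both views show the wooden handle above the blade's rear, and the lifter squarely along the mat. Left half: handle ends at (200,192) and (281,215). Right half: (601,191) and (636,262). I'll triangulate these.

```bash
python3 - <<'E'
from m import *
s1,s2=[np.load(f's_mat{i}.npy',allow_pickle=True).item() for i in(1,2)]
o=np.array([56,0]);o2=np.array([-344,0])
f=tri(s1,o+(200,188),s2,o2+(601,189)); r=tri(s1,o+(281,211),s2,o2+(636,264)); print('handle front,rear',f,r,np.degrees(np.arctan2(*(f-r)[1::-1])),np.linalg.norm(f-r))
c=[atz(s2,o2+p,.006)[:2] for p in((542,121),(584,98),(638,205))]; print('blade',c,np.degrees(np.arctan2(*(c[1]-c[2])[::-1])),np.linalg.norm(c[0]-c[1]),np.linalg.norm(c[1]-c[2]))
nose=(c[0]+c[1])/2;a=np.radians(-128);print('grip from nose',nose-.13*np.array([np.cos(a),np.sin(a)]))
E
```

```text
handle front,rear [0.41685562 0.27981234 0.04924658] [0.47685707 0.35526945 0.04976712] -128.49077357838365 0.09640654287445277
blade [array([0.38355128, 0.18868831]), array([0.33933169, 0.22182268]), array([0.42767415, 0.33575073])] -127.7908307898227 0.05525629798696614 0.14416652982114736
grip from nose [0.44147748 0.3076969 ]
```

Call:
arm_command([
  [[0,0,0.587,0.0955,0.074,-0.17,85],[0,0,0.587,0.0955,0.074,-0.17,85],[0,0,0.587,0.0955,0.074,-0.17,85],[0,0,0.587,0.0955,0.074,-0.17,85],[0,0,0.587,0.0955,0.074,-0.17,85],[0,0,0.587,0.0955,0.074,-0.23,85],[0,0,0.587,0.0955,0.074,-0.3,85],[0,0,0.587,0.0955,0.074,-0.34,85],[0,0,0.587,0.0955,0.074,-0.369,85],[0,0,0.587,0.0955,0.074,-0.369,85]],
])

```text
time_s: 8.5
position: [0.4396, 0.3072, 0.0395]
tool_rot: [-0.001, -0.436, 0.9, -0.0]
wrist_force: [0.5, -0.2, 0.4]
width: 0.0848
grip_force: 0.0
```

Call:
arm_command([
  [[0,0,0,0,0,0,60],[0,0,0,0,0,0,10],[0,0,0,0,0,0,10],[0,0,0,0,0,0,10],[0,0,0,0,0,0,10],[0,0,0,0,0,0,10],[0,0,0,0,0,0,10],[0,0,0,0,0,0,10],[0,0,0,0,0,0,10]],
])

```text
time_s: 9.4
position: [0.4418, 0.3083, 0.0409]
tool_rot: [0.001, -0.437, 0.899, -0.0]
wrist_force: [-0.5, -1.8, 5.7]
width: 0.0212
grip_force: 59.0
```

```bash
python3 - <<'E'
from m import *
s=snap('wrist','grip.png');st=monitor.sense();print(st['position'],st['tool_rot'],st['wrist_force'],st['width'],st['grip_force'],st['time_s'])
E
```

```text
[0.4417379  0.30832522 0.04092972] [ 7.89268415e-04 -4.37055537e-01  8.99434175e-01 -9.48726785e-08] [-1.17748909 -1.04806126  5.802581  ] 0.02119566089252423 58.978115916252136 9.45
```

View pics/grip.png

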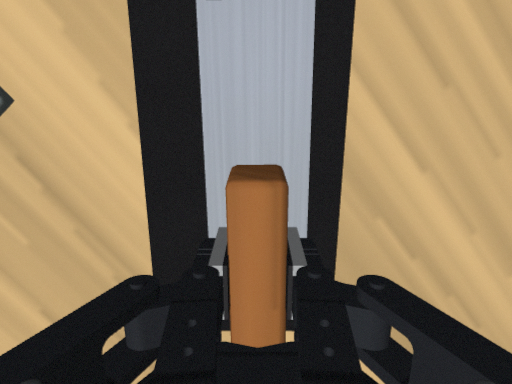

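The grip is square: handle at (257,250), blade edges symmetric about the image centre, width 21 mm, grip force 59 N.

Call:
arm_command([
  [[0,0,0,0,0,0.04,10],[0,0,0,0,0,0.1,10],[0,0,0,0,0,0.16,10],[0,0,0.2,-0.01,-0.08,0.16,10],[0,0,0.4,-0.02,-0.16,0.16,10],[0,0,0.6,-0.04,-0.24,0.16,10],[0,0,0.75,-0.05,-0.32,0.16,10],[0,0,0.9,-0.06,-0.4,0.16,10],[0,0,0.995,-0.08,-0.45,0.16,10],[0,0,0.995,-0.08,-0.45,0.16,10]],
])

```text
time_s: 10.45
position: [0.3906, 0.0345, 0.1353]
tool_rot: [0.002, 0.745, -0.667, -0.001]
wrist_force: [-0.1, -0.2, -2.0]
width: 0.0214
grip_force: 59.5
```

```bash
python3 - <<'E'
from m import *
s0=cv2.imread('pics/grip.png')
s=snap('wrist','carry.png');st=monitor.sense();print(st['position'],st['tool_rot'],st['wrist_force'],st['moment'],st['width'],st['grip_force'],st['time_s'])
# in tool frame: blade plane edges; feature shift from grip.png to carry.png of the wooden handle
for im in(s0,s['pixels']):
    hsv=cv2.cvtColor(im,cv2.COLOR_BGR2HSV); k=(hsv[...,1]>120)&(hsv[...,0]<20); k[:, :200]=0;k[:,310:]=0
    print('handle top row',[int(np.argmax(k[:,c])) for c in(240,257,275)])
    g=im[...,0].astype(int);
    for r in(20,100,200):
        row=im[r].astype(int); b=(row[:,0]>row[:,2]+2)&(row.sum(1)>280); x=np.where(b)[0]; x=x[(x>170)&(x<350)]; print(r,x.min() if len(x) else None,x.max() if len(x) else None)
E
```

```text
[0.39125903 0.03579752 0.13543524] [ 8.62877368e-04  7.44941721e-01 -6.67128587e-01 -7.32505545e-04] [-0.53531809  0.60729547 -2.10367367] [ 0.07355879  0.06649365 -0.0184656 ] 0.021132766158497424 59.51079189777374 10.5
handle top row [165, 165, 165]
20 197 314
100 201 311
200 206 307
handle top row [166, 166, 166]
20 199 321
100 203 311
200 207 307
```

View pics/carry.png

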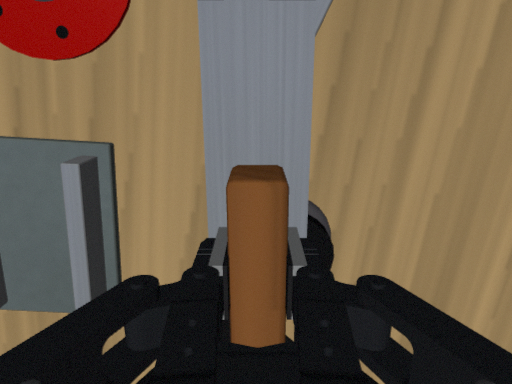

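Call:
arm_command([
  [[0,0,0.007,-0.01,-0.08,0,10],[0,0,0.007,-0.02,-0.16,0,10],[0,0,0.007,-0.034,-0.24,-0.03,10],[0,0,0.007,-0.034,-0.312,-0.077,10],[0,0,0.007,-0.034,-0.312,-0.077,10],[0,0,0.007,-0.034,-0.312,-0.077,10],[0,0,0.007,-0.034,-0.312,-0.077,10]],
])

```text
time_s: 11.2
position: [0.3728, -0.1478, 0.0898]
tool_rot: [-0.0, 0.749, -0.663, -0.001]
wrist_force: [-0.0, 1.1, -2.1]
width: 0.021
grip_force: 59.8
```

```bash
python3 - <<'E'
from m import *
for c in('wrist','scene'):
    s=snap(c,c+'_pre.png')
    for m in vision.trace(c,'round_cover')[:3]: print(c,rect(s,m['pixels'],.027))
    for m in vision.trace(c,'lap_round')[:1]: print(c,'lap',rect(s,m['pixels'],.018))
    for m in vision.trace(c,'lifter')[:2]: print(c,'lifter',rect(s,m['pixels'],.054))
    for t in('round_cover','lifter'):print(t,[(round(float(m['conf']),2),np.round(m['location'],3).tolist()) for m in vision.mark_of(c,t)][:3])
st=monitor.sense();print(st['position'],st['tool_rot'],st['wrist_force'],st['time_s'])
a=cv2.imread('pics/wrist_pre.png')[:300,56:456];b=cv2.imread('pics/scene_pre.png')[100:300,60:260];cv2.imwrite('pics/pre.png',np.hstack([a,cv2.resize(b,(300,300))]))
E
```

```text
wrist (255, -261, array([23., 39.]), 18.8)
wrist (509, -109, array([120.,  55.]), 85.0)
wrist lap (439, -250, array([41., 14.]), 7.0)
wrist lifter (373, -158, array([ 57., 198.]), 7.1)
round_cover []
lifter [(0.89, [0.381, -0.222, 0.052])]
scene (225, -316, array([128., 127.]), 23.3)
scene (573, -110, array([125., 128.]), 55.5)
scene (403, -365, array([128., 127.]), 54.7)
scene lap (409, -359, array([159., 213.]), 4.3)
scene lifter (371, -206, array([ 91., 150.]), 9.5)
scene lifter (445, 552, array([206.,  92.]), 77.9)
round_cover [(0.96, [0.203, -0.312, 0.001]), (0.85, [0.398, -0.366, 0.017]), (0.65, [0.559, -0.101, 0.004])]
lifter [(0.92, [0.384, -0.224, 0.054]), (0.6, [0.388, 0.549, -0.002]), (0.25, [0.566, 0.104, -0.001])]
[ 0.37261385 -0.14906899  0.08978769] [ 1.75258821e-05  7.48584858e-01 -6.63038996e-01  8.70762531e-06] [-0.38551014 -0.19828536 -2.43700524] 11.8
```

View pics/pre.png

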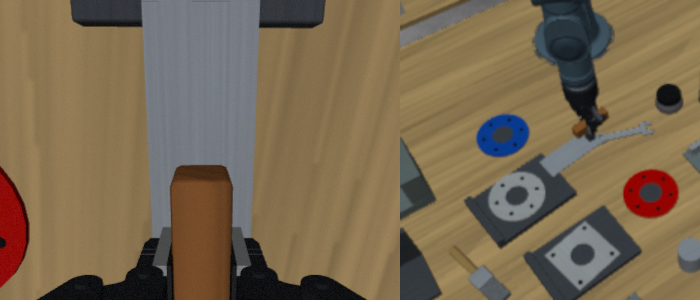

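Pre-insert view: the slab's open edge is level at row 22, centred at column 198 against the blade's 200. The scene view shows the blade pointing straight at the cover.

Call:
arm_command([
  [[0,0,0,0,0,-0.03,10],[0,0,0,0,0,-0.045,10],[0,0,0,0,0,-0.05,10],[0,0,0,0,0,-0.052,10],[0,0,0,0,0,-0.054,10],[0,0,0,0,0,-0.055,10],[0,0,0,0,0,-0.056,10],[0,0,0,0,0,-0.056,10]],
])

```text
time_s: 12.6
position: [0.3729, -0.1493, 0.0564]
tool_rot: [-0.0, 0.749, -0.663, 0.0]
wrist_force: [-0.6, 0.1, -1.9]
width: 0.0211
grip_force: 59.7
```

Call:
arm_command([
  [[0,0,0,0,0,-0.001,10],[0,0,0,0,0,-0.001,10],[0,0,0,0,0,-0.002,10],[0,0,0,0,0,-0.002,10],[0,0,0,0,0,-0.002,10]],
])

```text
time_s: 13.1
position: [0.373, -0.1492, 0.0554]
tool_rot: [-0.0, 0.749, -0.663, 0.0]
wrist_force: [-0.4, 3.1, 5.5]
width: 0.0211
grip_force: 60.9
```

Call:
arm_command([
  [[0,0,0,0.0023,-0.02,0,10],[0,0,0,0.0046,-0.04,0,10],[0,0,0,0.0069,-0.06,0,10],[0,0,0,0.0093,-0.08,0,10],[0,0,0,0.0116,-0.1,0,10],[0,0,0,0.0139,-0.12,0,10],[0,0,0,0.0162,-0.14,0,10],[0,0,0,0.0173,-0.15,0,10]],
])

```text
time_s: 13.9
position: [0.3835, -0.2377, 0.0558]
tool_rot: [-0.002, 0.749, -0.663, -0.001]
wrist_force: [-0.7, 12.4, 17.4]
width: 0.0214
grip_force: 62.6
```

```bash
python3 - <<'E'
from m import *
s=snap('wrist','ins1.png')
for c in('wrist','scene'):
    if c=='scene': snap(c,'ins1s.png')
    print(c,[(round(float(m['conf']),2),np.round(m['location'],3).tolist()) for m in vision.mark_of(c,'round_cover')][:3])
st=monitor.sense();print(st['position'],st['wrist_force'],st['time_s'])
a=cv2.imread('pics/ins1.png')[:300,56:456];b=cv2.imread('pics/ins1s.png')[170:280,80:190];cv2.imwrite('pics/i1.png',np.hstack([a,cv2.resize(b,(300,300))]))
E
```

```text
wrist []
scene [(0.93, [0.401, -0.383, 0.019]), (0.76, [0.558, -0.101, 0.002]), (0.57, [0.204, -0.314, -0.002])]
[ 0.38363625 -0.23848157  0.05585266] [-0.26264929  5.86866737 10.30987518] 14.1
```

View pics/i1.png

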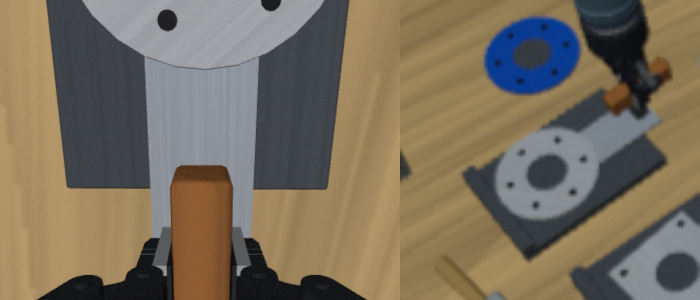

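The cover has slid against the ridge, and its near rim is at row 68 over the blade, centred within a few pixels. Carrying on.

Call:
arm_command([
  [[0,0,0,0.0014,-0.012,0,10],[0,0,0,0.0028,-0.024,0,10],[0,0,0,0.0042,-0.036,0,10],[0,0,0,0.0056,-0.048,0,10],[0,0,0,0.007,-0.06,0,10],[0,0,0,0.0084,-0.072,0,10],[0,0,0,0.0098,-0.084,0,10],[0,0,0,0.0112,-0.096,0,10],[0,0,0,0.0127,-0.109,0,10],[0,0,0,0.0127,-0.109,0,10]],
])

```text
time_s: 15.1
position: [0.3909, -0.3033, 0.0559]
tool_rot: [-0.001, 0.749, -0.663, -0.001]
wrist_force: [-0.6, 6.4, 10.5]
width: 0.0215
grip_force: 61.9
```

```bash
cat > look.py <<'E'
from m import *
import sys
for c in sys.argv[1:]:
    s=snap(c)
    print(c,[(round(float(m['conf']),2),np.round(m['location'],3).tolist()) for m in vision.mark_of(c,'round_cover')][:4],'lifter',[(round(float(m['conf']),2),np.round(m['location'],3).tolist()) for m in vision.mark_of(c,'lifter')][:2])
    for m in vision.trace(c,'round_cover')[:3]:
        ys,xs=np.where(m['pixels']); print(round(float(m['conf']),2),rect(s,m['pixels'],.03),'rows',ys.min(),ys.max(),'cols',xs.min(),xs.max())
st=monitor.sense();print(st['position'],st['tool_rot'].round(4),st['wrist_force'],st['moment'],st['width'],st['time_s'])
E
python3 look.py wrist scene
```

```text
wrist [(0.7, [0.408, -0.376, 0.021])] lifter []
0.93 (404, -362, array([130.,  93.]), 6.9) rows 0 199 cols 103 382
0.58 (267, -306, array([ 31., 101.]), 18.8) rows 148 317 cols 454 511
scene [(0.93, [0.407, -0.383, 0.024]), (0.87, [0.558, -0.102, 0.004]), (0.61, [0.201, -0.313, -0.002]), (0.6, [0.564, 0.106, 0.039])] lifter [(0.94, [0.39, 0.548, -0.0]), (0.54, [0.403, -0.376, 0.02])]
0.94 (413, -381, array([135., 126.]), 54.9) rows 219 251 cols 115 154
0.82 (223, -345, array([ 64., 131.]), 80.8) rows 178 204 cols 111 134
0.75 (574, -111, array([125., 126.]), 16.4) rows 213 245 cols 209 245
[ 0.39088254 -0.30332777  0.05586695] [-1.100e-03  7.488e-01 -6.628e-01 -3.000e-04] [-1.50238037  6.61596272 11.07078693] [ 1.14255585  0.38957215 -0.0442959 ] 0.020976426225995062 15.5
```

Call:
arm_command([
  [[0,0,0,0,0.001,0.003,10],[0,0,0,0,0.002,0.006,10],[0,0,0,0,0.003,0.01,10],[0,0,0,0,0.003,0.016,10],[0,0,0,0,0.003,0.024,10],[0,0,0,0,0.003,0.032,10],[0,0,0,0,0.003,0.042,10],[0,0,0,0,0.003,0.052,10],[0,0,0,0,0.003,0.052,10],[0,0,0,0,0.003,0.052,10]],
])

```text
time_s: 16.5
position: [0.3908, -0.3029, 0.0864]
tool_rot: [0.0, 0.749, -0.663, 0.0]
wrist_force: [-0.1, -0.3, -4.3]
width: 0.0212
grip_force: 59.6
```

```bash
python3 look.py wrist scene top
```

```text
wrist [(0.85, [0.408, -0.377, 0.055])] lifter []
0.96 (256, -307, array([ 50., 116.]), 18.6) rows 124 294 cols 430 511
0.94 (550, -184, array([33., 15.]), 40.6) rows 330 355 cols 0 34
0.92 (405, -360, array([153., 110.]), 6.9) rows 0 198 cols 104 381
scene [(0.63, [0.406, -0.38, 0.051]), (0.59, [0.558, -0.099, 0.001]), (0.57, [0.203, -0.313, -0.002])] lifter [(0.67, [0.387, 0.547, -0.002]), (0.46, [0.4, -0.378, 0.052])]
0.95 (393, -380, array([134., 129.]), 38.4) rows 214 247 cols 114 152
0.73 (228, -344, array([ 68., 125.]), 89.6) rows 179 204 cols 112 137
0.68 (574, -109, array([125., 129.]), 25.3) rows 212 245 cols 209 245
top [(0.66, [0.561, -0.1, 0.002]), (0.51, [0.406, -0.376, 0.054])] lifter [(0.64, [0.39, 0.549, 0.001]), (0.32, [0.66, 0.041, 0.13])]
0.83 (558, -103, array([119., 122.]), 1.3) rows 160 195 cols 271 307
[ 0.39058062 -0.30272074  0.08608   ] [ 0.000e+00  7.486e-01 -6.631e-01 -1.000e-04] [-1.017284   -0.24413491 -5.29716368] [0.28864474 0.04476473 0.03490779] 0.021351673520660377 17.1
```

```bash
cat > cov.py <<'E'
from m import *
from scipy.optimize import least_squares
def fit(c='wrist',ztop=None,near=None):
    s=snap(c);st=monitor.sense();w,x,y,z=st['tool_rot'];T=R.from_quat([x,y,z,w]).as_matrix()
    if ztop is None: ztop=st['position'][2]-.0379+.012
    for m in vision.trace(c,'round_cover')[:3]:
        k=m['pixels'].astype(np.uint8);cs,_=cv2.findContours(k,cv2.RETR_EXTERNAL,cv2.CHAIN_APPROX_NONE);p=max(cs,key=cv2.contourArea)[:,0,:]
        p=p[(p[:,0]>3)&(p[:,0]<508)&(p[:,1]>3)&(p[:,1]<380)]
        if len(p)<30: continue
        P=np.array([atz(s,q,ztop)[:2] for q in p]);
        r=least_squares(lambda v:np.hypot(*(P-v).T)-.065,P.mean(0),loss='soft_l1',f_scale=.001)
        t=T.T@np.r_[r.x-st['position'][:2],0]
        print(c,round(float(m['conf']),2),'centre',r.x.round(4),'tool xy',t[:2].round(4),'rms',np.sqrt(np.median(r.fun**2)).round(4),len(p))
    return st
if __name__=='__main__':
    import sys
    st=fit(sys.argv[1],float(sys.argv[2]) if len(sys.argv)>2 else None); print(st['position'],st['tool_rot'].round(4),st['wrist_force'],st['time_s'])
E
python3 cov.py wrist; python3 cov.py scene
```

```text
wrist 0.64 centre [ 0.4061 -0.3803] tool xy [ 0.0789 -0.006 ] rms 0.0008 546
wrist 0.57 centre [ 0.4748 -0.1665] tool xy [-0.1251 -0.1   ] rms 0.0029 66
[ 0.39059404 -0.30271213  0.0860918 ] [ 0.000e+00  7.486e-01 -6.631e-01 -1.000e-04] [-0.13223218 -0.79467207 -4.81638864] 17.15
scene 0.96 centre [ 0.2519 -0.3141] tool xy [-0.0055  0.1391] rms 0.0027 69
scene 0.84 centre [ 0.412  -0.3804] tool xy [ 0.0797 -0.0119] rms 0.0019 101
scene 0.84 centre [ 0.5916 -0.1189] tool xy [-0.1583 -0.2217] rms 0.0034 98
[ 0.39060604 -0.30272981  0.08611324] [ 0.000e+00  7.486e-01 -6.631e-01 -1.000e-04] [ 0.73455307  0.61626876 -5.41695274] 17.25
```

Call:
arm_command([
  [[0,0,0,0,0.01,0.01,10],[0,0,0,0,0.033,0.022,10],[0,0,0,0,0.07,0.036,10],[0,0,0,0,0.117,0.05,10],[0,0,0,0,0.167,0.062,10],[0,0,0,0,0.217,0.067,10],[0,0,0,0,0.267,0.067,10],[0,0,0,0,0.308,0.067,10],[0,0,0,0,0.333,0.067,10],[0,0,0,0,0.342,0.067,10]],
])

```text
time_s: 18.3
position: [0.3899, -0.0952, 0.1269]
tool_rot: [-0.0, 0.75, -0.662, -0.0]
wrist_force: [0.1, -0.4, -5.1]
width: 0.0216
grip_force: 59.5
```

Call:
arm_command([
  [[0,0,-0.005,0,0.01,0,10],[0,0,-0.01,0,0.033,0,10],[0,0,-0.02,0,0.075,0,10],[0,0,-0.03,0,0.133,0,10],[0,0,-0.04,0,0.2,0,10],[0,0,-0.05,0,0.275,0,10],[0,0,-0.06,0,0.35,0,10],[0,0,-0.07,0,0.408,0,10],[0,0,-0.078,0,0.45,0,10],[0,0,-0.078,0,0.467,0,10]],
])

```text
time_s: 19.3
position: [0.3913, 0.1847, 0.1268]
tool_rot: [-0.001, 0.729, -0.685, 0.0]
wrist_force: [0.3, 0.2, -5.1]
width: 0.021
grip_force: 59.5
```

```bash
python3 cov.py wrist
```

```text
wrist 0.57 centre [0.4016 0.1082] tool xy [ 0.0773 -0.0056] rms 0.0008 559
[0.39128804 0.1849791  0.12669564] [-1.100e-03  7.287e-01 -6.849e-01 -2.000e-04] [ 0.01292892  1.0144661  -3.65409108] 19.35
```

Call:
arm_command([
  [[0,0,0,0.01,0,0,10],[0,0,0,0.033,0,0,10],[0,0,0,0.07,-0.001,0,10],[0,0,0,0.117,-0.002,-0.01,10],[0,0,0,0.165,-0.003,-0.02,10],[0,0,0,0.21,-0.005,-0.03,10],[0,0,0,0.245,-0.005,-0.035,10],[0,0,0,0.27,-0.005,-0.035,10],[0,0,0,0.281,-0.005,-0.035,10],[0,0,0,0.281,-0.005,-0.035,10]],
])

```text
time_s: 20.4
position: [0.5608, 0.1785, 0.1051]
tool_rot: [-0.0, 0.727, -0.686, 0.0]
wrist_force: [0.5, -0.8, -5.0]
width: 0.0211
grip_force: 59.6
```

```bash
python3 cov.py wrist; python3 cov.py scene; python3 - <<'E'
from m import *
s=snap('wrist','s3.png')
print([(m['conf'],np.round(m['location'],3)) for m in vision.mark_of('wrist','dial_knob')+vision.mark_of('wrist','rest')])
g=s['pixels'].astype(int)
m=vision.trace('wrist','stand')
for k in m[:1]:
    print(k['conf']); ys,xs=np.where(k['pixels']);print(xs.min(),xs.max(),ys.min(),ys.max())
    P=k['pixels']
    for r in range(0,260,20): 
        x=np.where(P[r])[0]; print(r,x.min() if len(x) else '',x.max() if len(x) else '',g[r,150:370:10].mean(-1).astype(int).tolist())
E
```

```text
wrist 0.96 centre [0.5705 0.102 ] tool xy [ 0.0772 -0.0065] rms 0.0009 565
[0.55956068 0.17873363 0.10503946] [ 3.000e-04  7.274e-01 -6.862e-01 -2.000e-04] [-1.00365467 -0.55278234 -4.90128725] 20.45
scene 0.89 centre [0.5735 0.1008] tool xy [ 0.0792 -0.0104] rms 0.0016 96
scene 0.82 centre [ 0.5987 -0.1216] tool xy [ 0.3027 -0.0224] rms 0.0036 99
scene 0.58 centre [ 0.2655 -0.3198] tool xy [0.4808 0.322 ] rms 0.0063 88
[0.55839083 0.17921253 0.10514484] [ 5.000e-04  7.278e-01 -6.858e-01 -4.000e-04] [-0.42830478  0.23442995 -5.62739103] 20.55
[]
0.67
0 334 0 191
0 0 19 [147, 148, 151, 146, 149, 151, 148, 150, 150, 144, 146, 145, 148, 146, 147, 148, 146, 148, 148, 142, 144, 147]
20 0 19 [144, 151, 149, 151, 148, 151, 146, 124, 60, 62, 63, 60, 145, 146, 146, 145, 144, 147, 148, 146, 147, 145]
40 0 107 [152, 147, 151, 148, 144, 62, 61, 60, 60, 63, 64, 60, 61, 62, 142, 150, 144, 149, 146, 147, 146, 148]
60 0 106 [148, 145, 149, 147, 140, 61, 62, 63, 61, 58, 64, 62, 64, 61, 62, 146, 147, 147, 149, 64, 111, 146]
80 0 108 [21, 150, 149, 149, 97, 62, 60, 60, 65, 63, 61, 63, 64, 62, 61, 150, 
[... 231 characters left out ...]
 148, 150, 151, 151, 154]
140   [152, 149, 149, 148, 149, 150, 154, 150, 145, 146, 148, 148, 149, 148, 148, 151, 153, 148, 151, 146, 147, 144]
160   [150, 146, 147, 154, 148, 14, 17, 150, 148, 147, 149, 147, 147, 152, 19, 20, 144, 150, 149, 147, 136, 142]
180 167 334 [130, 135, 145, 146, 149, 147, 148, 149, 57, 65, 67, 64, 58, 61, 149, 150, 150, 149, 102, 135, 136, 138]
200   [128, 134, 138, 134, 124, 130, 135, 149, 82, 87, 89, 87, 81, 75, 133, 134, 125, 129, 132, 139, 141, 134]
220   [131, 133, 137, 135, 123, 130, 134, 137, 82, 82, 84, 87, 82, 77, 134, 135, 128, 130, 132, 140, 140, 135]
240   [132, 133, 135, 134, 124, 131, 24, 82, 80, 88, 88, 86, 80, 75, 83, 53, 34, 131, 136, 137, 141, 141]
```

```bash
python3 - <<'E'
import cv2,numpy as np
a=cv2.imread('pics/s3.png').astype(int)
for r in (205,215,225,235,245,260):
    out=[];prev=None
    for c in range(60,460):
        b,g,rr=a[r,c]; 
        k='W' if rr>b+25 else ('.' if b+g+rr<120 else ('R' if b>=g+4 and b>90 else 'F'))
        if k!=prev: out.append(f'{k}{c}');prev=k
    print(r,' '.join(out))
E
```

```text
205 W60 F207 R208 F226 W227 F288 R289 F307 W308 .426
215 W60 R208 W227 F288 R289 F307 W308 .415
225 W60 F208 R209 F227 W228 F288 R289 F307 W308 F404 .405
235 W60 R209 F217 W228 F288 R299 F306 W307 .394
245 W60 .200 F213 .227 W228 .288 F289 .302 W315 .383
260 W60 F194 .195 F209 .224 W229 .287 F292 .306 W321 .366
```

Call:
arm_command([
  [[0,0,0,0,0.002,-0.006,10],[0,0,0,0,0.003,-0.014,10],[0,0,0,0,0.003,-0.024,10],[0,0,0,0,0.003,-0.032,10],[0,0,0,0,0.003,-0.038,10],[0,0,0,0,0.003,-0.042,10],[0,0,0,0,0.003,-0.045,10],[0,0,0,0,0.003,-0.047,10],[0,0,0,0,0.003,-0.047,10]],
])

```text
time_s: 21.7
position: [0.5592, 0.1815, 0.0771]
tool_rot: [0.0, 0.728, -0.686, -0.0]
wrist_force: [0.5, 0.1, -6.0]
width: 0.0214
grip_force: 59.6
```

Call:
arm_command([
  [[0,0,0,0,0,-0.0015,10],[0,0,0,0,0,-0.003,10],[0,0,0,0,0,-0.0045,10],[0,0,0,0,0,-0.006,10],[0,0,0,0,0,-0.0075,10],[0,0,0,0,0,-0.009,10],[0,0,0,0,0,-0.0115,10],[0,0,0,0,0,-0.014,10],[0,0,0,0,0,-0.017,10],[0,0,0,0,0,-0.017,10]],
])

```text
time_s: 22.7
position: [0.5589, 0.1814, 0.0665]
tool_rot: [0.0, 0.728, -0.686, -0.0]
wrist_force: [-0.4, -0.2, -1.5]
width: 0.0215
grip_force: 59.9
```

```bash
python3 cov.py wrist 0.049; python3 cov.py scene 0.049
```

```text
wrist 0.73 centre [0.5692 0.105 ] tool xy [ 0.0769 -0.0056] rms 0.0009 591
[0.55901599 0.18142923 0.06668595] [ 2.000e-04  7.279e-01 -6.857e-01 -2.000e-04] [ 0.24554912 -0.02281728 -1.93088826] 22.75
scene 0.94 centre [0.5732 0.1039] tool xy [ 0.0782 -0.0093] rms 0.0039 91
scene 0.92 centre [ 0.5856 -0.1174] tool xy [ 0.2999 -0.0085] rms 0.0031 97
scene 0.63 centre [ 0.2423 -0.3182] tool xy [0.4799 0.3462] rms 0.0027 89
[0.55918733 0.18145271 0.06690455] [ 1.000e-04  7.279e-01 -6.857e-01 -0.000e+00] [ 0.11333179 -0.34406356 -2.22072862] 22.85
```

Call:
arm_command([
  [[0,0,0,-0.001,0.015,0,10],[0,0,0,-0.0024,0.04,0,10],[0,0,0,-0.0043,0.07,0,10],[0,0,0,-0.0061,0.1,0,10],[0,0,0,-0.008,0.13,0,10],[0,0,0,-0.01,0.16,0,10],[0,0,0,-0.0116,0.19,0,10],[0,0,0,-0.0135,0.22,0,10],[0,0,0,-0.0153,0.25,0,10],[0,0,0,-0.0153,0.25,0,10]],
])

```text
time_s: 23.9
position: [0.5498, 0.3345, 0.0669]
tool_rot: [-0.001, 0.729, -0.685, -0.0]
wrist_force: [-0.9, -0.8, -1.4]
width: 0.0212
grip_force: 60.0
```

```bash
python3 cov.py scene 0.049;python3 cov.py wrist 0.049;python3 look.py top scene
```

```text
scene 0.98 centre [ 0.2427 -0.3179] tool xy [0.6308 0.3467] rms 0.0027 89
scene 0.57 centre [0.573  0.1051] tool xy [ 0.2289 -0.009 ] rms 0.0032 95
[0.54993825 0.33297472 0.06684031] [-1.000e-04  7.285e-01 -6.850e-01  2.000e-04] [ 0.03980433  0.26303829 -2.52623959] 23.95
[0.54996905 0.33137021 0.06678167] [ 3.000e-04  7.279e-01 -6.857e-01  1.000e-04] [ 0.19047965 -0.10504518 -1.72400074] 24.05
top [(0.91, [0.569, 0.105, 0.044]), (0.91, [0.203, -0.312, -0.001]), (0.69, [0.556, -0.104, 0.0]), (0.51, [0.374, -0.063, 0.002])] lifter [(0.96, [0.392, 0.546, 0.002]), (0.85, [0.55, 0.254, 0.029])]
0.85 (575, 107, array([129., 128.]), 1.4) rows 152 190 cols 208 246
0.79 (208, -311, array([123., 125.]), 45.5) rows 264 302 cols 331 368
0.68 (750, 233, array([79., 55.]), 27.9) rows 109 130 cols 182 200
scene [(0.91, [0.572, 0.103, 0.041]), (0.79, [0.202, -0.314, -0.002]), (0.72, [0.56, -0.1, 0.003])] lifter [(0.91, [0.556, 0.254, 0.033]), (0.9, [0.387, 0.548, -0.005])]
0.91 (575, -111, array([124., 128.]), 55.5) rows 213 245 cols 209 245
0.86 (557, 114, array([129., 120.]), 78.0) rows 181 210 cols 260 294
0.8 (226, -316, array([126., 127.]), 54.7) rows 176 204 cols 111 145
[0.55011094 0.33113906 0.06698827] [ 1.000e-04  7.277e-01 -6.859e-01 -0.000e+00] [ 0.43636579  0.04217059 -2.35582606] [0.06474543 0.01811116 0.04761002] 0.021092872989166407 24.5
```

Call:
arm_command([
  [[0,0,0,0,0,0.045,10],[0,0,0,-0.01,0,0.088,10],[0,0,-0.15,-0.04,-0.005,0.088,10],[0,0,-0.3,-0.07,-0.01,0.088,10],[0,0,-0.45,-0.1,-0.02,0.088,10],[0,0,-0.6,-0.13,-0.03,0.088,10],[0,0,-0.75,-0.16,-0.038,0.088,10],[0,0,-0.88,-0.181,-0.038,0.088,10],[0,0,-0.927,-0.181,-0.038,0.088,10],[0,0,-0.927,-0.181,-0.038,0.088,10]],
])

```text
time_s: 25.5
position: [0.4412, 0.3086, 0.12]
tool_rot: [0.0, -0.436, 0.9, -0.0]
wrist_force: [0.1, -0.2, -1.7]
width: 0.0214
grip_force: 60.0
```

```bash
python3 look.py top | tail -1
```

```text
[0.4418925  0.30874223 0.11985114] [ 3.000e-04 -4.362e-01  8.998e-01  0.000e+00] [-0.68599403 -0.39296295 -1.9799287 ] [ 0.05253623 -0.04568852  0.00086883] 0.021231655199990634 25.7
```

Call:
arm_command([
  [[0,0,0,0,0,-0.03,10],[0,0,0,0,0,-0.07,10],[0,0,0,0,0,-0.1,10],[0,0,0,0,0,-0.118,10],[0,0,0,0,0,-0.126,10],[0,0,0,0,0,-0.13,10],[0,0,0,0,0,-0.132,10],[0,0,0,0,0,-0.1325,10],[0,0,0,0,0,-0.1325,10]],
])

```text
time_s: 26.6
position: [0.442, 0.309, 0.0409]
tool_rot: [0.001, -0.436, 0.9, 0.0]
wrist_force: [0.3, 0.1, -2.2]
width: 0.0214
grip_force: 60.0
```

Call:
arm_command([
  [[0,0,0,0,0,-0.001,10],[0,0,0,0,0,-0.0015,10],[0,0,0,0,0,-0.0015,10],[0,0,0,0,0,-0.0015,10]],
])

```text
time_s: 27.0
position: [0.4421, 0.309, 0.0409]
tool_rot: [0.001, -0.436, 0.9, 0.0]
wrist_force: [-1.8, -1.8, 7.1]
width: 0.0211
grip_force: 61.4
```

Contact. Now open the fingers, then rise straight up.

Call:
arm_command([
  [[0,0,0,0,0,0,40],[0,0,0,0,0,0,60],[0,0,0,0,0,0,85],[0,0,0,0,0,0,85],[0,0,0,0,0,0,85],[0,0,0,0,0,0,85],[0,0,0,0,0,0.06,85],[0,0,0,0,0,0.14,85],[0,0,0,0,0,0.22,85],[0,0,0,0,0,0.3,85]],
])

```text
time_s: 28.0
position: [0.441, 0.3084, 0.2211]
tool_rot: [-0.0, -0.436, 0.9, 0.0]
wrist_force: [1.4, 0.5, -0.2]
width: 0.0851
grip_force: 0.0
```

```bash
python3 look.py wrist top | cut -c1-400; python3 - <<'E'
from m import *
for c in('wrist','top','scene'):
    s=snap(c)
    for t in('lifter','lifter_grip','dial_knob','dial_hinge','rest'):print(c,t,[(round(float(m['conf']),2),np.round(m['location'],3).tolist()) for m in vision.mark_of(c,t)][:2])
    for t in('lifter','mat'):
        for m in vision.trace(c,t)[:2]: print(c,t,rect(s,m['pixels'],.004))
E
```

```text
wrist [(0.82, [0.569, 0.109, 0.042]), (0.46, [0.746, 0.231, -0.001])] lifter [(0.7, [0.392, 0.25, 0.005]), (0.65, [0.392, 0.548, -0.0])]
0.92 (557, 125, array([136.,  71.]), 39.8) rows 0 149 cols 0 77
top [(0.97, [0.202, -0.313, -0.002]), (0.75, [0.571, 0.11, 0.04]), (0.7, [0.392, 0.246, 0.004]), (0.63, [0.558, -0.104, 0.001])] lifter [(0.85, [0.393, 0.244, 0.004]), (0.54, [0.74, 0.228, -0.0])]
0.89 (574, 105, array([128., 128.]), 73.4) rows 152 190 cols 208 246
0.6 (209, -310, array([129., 128.]), 37.3) rows 264 303 cols 330 369
0.58 (558, -101, array([124., 125.]), 46.1) rows 159 196 cols 270 307
[0.44019423 0.30798997 0.21722962] [-0.0021 -0.4361  0.8999 -0.    ] [ 0.66988767  0.23806102 -0.41366895] [-0.03695385  0.0091714  -0.01313962] 0.08507184458303313 28.4
wrist lifter [(0.83, [0.391, 0.55, 0.002]), (0.79, [0.395, 0.251, 0.004])]
wrist lifter_grip [(0.68, [0.439, 0.31, 0.058]), (0.66, [0.428, 0.609, 0.058])]
wrist dial_knob []
wrist dial_hinge []
wrist rest []
wrist lifter (375, 528, array([62., 56.]), 54.8)
wrist lifter (425, 288, array([212.,  58.]), 51.1)
wrist mat (425, 275, array([228., 112.]), 51.8)
top lifter [(0.74, [0.391, 0.248, 0.005])]
top lifter_grip [(0.88, [0.442, 0.31, 0.062]), (0.82, [0.432, 0.613, 0.058])]
top dial_knob [(0.74, [0.656, 0.041, 0.13])]
top dial_hinge [(0.85, [0.664, 0.112, 0.129])]
top rest []
top lifter (414, 271, array([174.,  57.]), 51.7)
top lifter (439, 633, array([112.,  31.]), 51.7)
top mat (418, 260, array([197., 111.]), 51.4)
scene lifter [(0.72, [0.395, 0.251, 0.006]), (0.69, [0.74, 0.23, -0.001])]
scene lifter_grip [(0.83, [0.444, 0.312, 0.06]), (0.75, [0.431, 0.613, 0.054])]
scene dial_knob [(0.58, [0.358, 0.081, 0.002])]
scene dial_hinge [(0.92, [0.668, 0.108, 0.124]), (0.44, [0.566, 0.103, 0.04])]
scene rest []
scene lifter (408, 292, array([192., 100.]), 53.9)
scene lifter (404, 599, array([206., 101.]), 57.4)
scene mat (428, 273, array([228., 118.]), 51.8)
```

Call:
arm_command([
  [[0,0,0.2,0.045,-0.055,0,50],[0,0,0.4,0.09,-0.11,0,50],[0,0,0.6,0.14,-0.17,0,50],[0,0,0.684,0.19,-0.23,0,50],[0,0,0.684,0.24,-0.29,0,50],[0,0,0.684,0.29,-0.35,0,50],[0,0,0.684,0.34,-0.41,0,50],[0,0,0.684,0.363,-0.446,0,50],[0,0,0.684,0.363,-0.446,0,50],[0,0,0.684,0.363,-0.446,0,50]],
])

```text
time_s: 30.6
position: [0.6592, 0.0407, 0.2189]
tool_rot: [-0.0, -0.659, 0.752, 0.001]
wrist_force: [-0.6, 0.1, 0.1]
width: 0.05
grip_force: 0.0
```

```bash
python3 - <<'E'
from m import *
for c in('wrist','top','scene','wrist'):
    s=snap(c)
    for t in('dial_knob','dial_hinge'):print(c,t,[(round(float(m['conf']),2),np.round(m['location'],3).tolist()) for m in vision.mark_of(c,t)][:2])
cv2.imwrite('pics/knob.png',s['pixels'])
st=monitor.sense();print(st['position'],st['tool_rot'].round(4),st['width'],st['time_s'])
print(proj(s,[[.658,.0405,.143],[.667,.109,.143]]))
for m in vision.trace('wrist','dial_knob')[:1]:
    ys,xs=np.where(m['pixels']);print(xs.min(),xs.max(),ys.min(),ys.max())
g=s['pixels'].sum(-1)
print((g[::12,::8]<150).astype(int).astype(str).tolist().__len__())
for r in range(0,384,12): print(r,''.join('#' if v<110 else ('+' if v<250 else '.') for v in g[r,100:420:4]))
E
```

```text
wrist dial_knob [(0.77, [0.661, 0.041, 0.126])]
wrist dial_hinge [(0.56, [0.669, 0.11, 0.128])]
top dial_knob []
top dial_hinge [(0.36, [0.439, 0.312, 0.062])]
scene dial_knob []
scene dial_hinge [(0.84, [0.664, 0.109, 0.124]), (0.71, [0.756, -0.125, -0.002])]
wrist dial_knob [(0.66, [0.662, 0.045, 0.124])]
wrist dial_hinge [(0.94, [0.668, 0.11, 0.124])]
[0.65914653 0.0412816  0.2194046 ] [-0.     -0.6594  0.7518  0.    ] 0.04999033730117111 31.2
[[257.10519248 192.36013555]
 [257.09752931 282.4310416 ]]
220 290 103 281
32
0 ............++++++..........................+++++++++++++++++++++++++++++++++++.
12 .........++++++++............................+++++++++++++++++++++++++++++++++..
24 .......+++++++................................++++++++++++++++++++++++++++++....
36 ...............................................++++++##++++++++++##+++++++......
48 ..................................................+++++++++++++++++++++.........
60 .......................................................+++++++++++..............
72 .................................................................
[... 1438 characters left out ...]
.#########..........
288 ###....##################..............................#################+....###
300 ########################+++++++++.......................########################
312 #######################++++++++###......................+#######################
324 ######################+++++++#+##+........#####..........#######################
336 #######################+++++++###.........++++++.........#######################
348 ########+##############################################################+########
360 ####.....#######################################################################
372 #+.......##############################################################....+####
```

Call:
arm_command([
  [[0,0,0,0,0,-0.05,50],[0,0,0,0,0,-0.1,50],[0,0,0,0,0,-0.14,50],[0,0,0,0,0,-0.16,50],[0,0,0,0,0,-0.167,50],[0,0,0,0,0,-0.167,27],[0,0,0,0,0,-0.167,27],[0,0,0,0,0,-0.167,27],[0,0,0,0,0,-0.167,27]],
])

```text
time_s: 32.15
position: [0.6601, 0.041, 0.1204]
tool_rot: [0.001, -0.659, 0.752, -0.001]
wrist_force: [-0.2, -0.1, -0.6]
width: 0.027
grip_force: 0.0
```

```bash
python3 - <<'E'
import numpy as np
H=np.array([.667,.1095]);p0=np.array([.6590,.0412]);r0=p0-H;a0=np.arctan2(r0[1],r0[0]);print(np.hypot(*r0),np.degrees(a0))
end=np.radians(-176.5)-.05
for n,(A,B) in enumerate(((a0,a0-.75),(a0-.75,end))):
    f=lambda a:H+.0685*np.array([np.cos(a),np.sin(a)])
    s=f(A) if n else p0
    for k in np.linspace(0,1,9)[1:]:
        a=A+(B-A)*k;d=(f(a)-s)/.6;print(n,round((a-A)/(np.pi/4),3),d.round(3),np.degrees(a).round(1))
E
```

```text
0.06876692518936701 -96.68063158752884
0 -0.119 [-0.011  0.002] -102.1
0 -0.239 [-0.021  0.005] -107.4
0 -0.358 [-0.031  0.009] -112.8
0 -0.477 [-0.041  0.013] -118.2
0 -0.597 [-0.05   0.019] -123.5
0 -0.716 [-0.058  0.025] -128.9
0 -0.836 [-0.066  0.032] -134.3
0 -0.955 [-0.074  0.04 ] -139.7
1 -0.11 [-0.006  0.008] -144.6
1 -0.221 [-0.011  0.016] -149.6
1 -0.331 [-0.016  0.025] -154.5
1 -0.441 [-0.02   0.034] -159.5
1 -0.552 [-0.023  0.043] -164.5
1 -0.662 [-0.025  0.053] -169.4
1 -0.772 [-0.027  0.063] -174.4
1 -0.882 [-0.027  0.073] -179.4
```

Call:
arm_command([
  [[0,0,-0.119,-0.011,0.002,0,27],[0,0,-0.239,-0.021,0.005,0,27],[0,0,-0.358,-0.031,0.009,0,27],[0,0,-0.477,-0.041,0.013,0,27],[0,0,-0.597,-0.05,0.019,0,27],[0,0,-0.716,-0.058,0.025,0,27],[0,0,-0.836,-0.066,0.032,0,27],[0,0,-0.955,-0.074,0.04,0,27],[0,0,-0.955,-0.074,0.04,0,27]],
])

```text
time_s: 33.05
position: [0.6149, 0.0653, 0.1199]
tool_rot: [0.0, -0.338, 0.941, -0.0]
wrist_force: [-0.2, 0.2, -0.3]
width: 0.0272
grip_force: 0.0
```

Call:
arm_command([
  [[0,0,-0.11,-0.006,0.008,0,27],[0,0,-0.221,-0.011,0.016,0,27],[0,0,-0.331,-0.016,0.025,0,27],[0,0,-0.441,-0.02,0.034,0,27],[0,0,-0.552,-0.023,0.043,0,27],[0,0,-0.662,-0.025,0.053,0,27],[0,0,-0.72,-0.026,0.058,0,27],[0,0,-0.772,-0.027,0.063,0,27],[0,0,-0.83,-0.027,0.068,0,27],[0,0,-0.882,-0.027,0.073,0,27]],
])

```text
time_s: 34.05
position: [0.5993, 0.1082, 0.1197]
tool_rot: [0.001, 0.002, 1.0, -0.001]
wrist_force: [-0.3, -1.8, 1.2]
width: 0.027
grip_force: 1.0
```

```bash
cat > d.py <<'E'
from m import *
for c in('wrist','scene','top'):
    s=snap(c)
    for t in('dial_knob','dial_hinge','round_cover'):print(c,t,[(round(float(m['conf']),2),np.round(m['location'],3).tolist()) for m in vision.mark_of(c,t)][:2])
st=monitor.sense();print(st['position'],st['tool_rot'].round(4),st['wrist_force'],st['width'],st['grip_force'],st['time_s'])
E
python3 d.py
```

```text
wrist dial_knob [(0.77, [0.602, 0.106, 0.124])]
wrist dial_hinge []
wrist round_cover []
scene dial_knob [(0.76, [0.6, 0.102, 0.128]), (0.69, [0.424, 0.276, -0.001])]
scene dial_hinge [(0.81, [0.663, 0.108, 0.126])]
scene round_cover [(0.96, [0.205, -0.312, -0.002]), (0.59, [0.572, 0.104, 0.039])]
top dial_knob [(0.37, [0.358, 0.088, -0.0])]
top dial_hinge [(0.17, [0.57, 0.108, 0.043])]
top round_cover [(0.98, [0.205, -0.314, -0.004]), (0.74, [0.558, -0.103, -0.001])]
[0.59868633 0.10875456 0.11910494] [ 0.      0.0015  1.     -0.    ] [ 1.06234046 -1.7203252   1.20370197] 0.02719281955469292 0.4489489831030369 34.65
```

Call:
arm_command([
  [[0,0,0,0,0.003,0,27],[0,0,0,0,0.005,0,27],[0,0,0,0,0.005,0,27],[0,0,0,0,0.005,0,27]],
])

```text
time_s: 35.05
position: [0.5985, 0.1102, 0.119]
tool_rot: [-0.0, 0.002, 1.0, -0.002]
wrist_force: [-0.1, -5.9, 1.0]
width: 0.0268
grip_force: 3.0
```

Call:
arm_command([
  [[0,0,0,0,-0.009,0,27],[0,0,0,0,-0.009,0,40],[0,0,0,0,-0.009,0,40],[0,0,0,0,-0.009,0.03,40],[0,0,0,0,-0.009,0.08,40],[0,0,0,0,-0.009,0.14,40],[0,0,0,-0.05,-0.009,0.2,40],[0,0,0,-0.12,-0.009,0.25,40],[0,0,0,-0.2,-0.009,0.28,40],[0,0,0,-0.2,-0.009,0.28,40]],
])

```text
time_s: 36.05
position: [0.4751, 0.1072, 0.2906]
tool_rot: [0.001, 0.001, 1.0, 0.001]
wrist_force: [-0.0, -0.5, 0.4]
width: 0.0402
grip_force: 0.0
```

```bash
python3 d.py; python3 look.py scene top | cut -c1-330; python3 cov.py top .049|cut -c1-90
```

```text
wrist dial_knob [(0.77, [0.6, 0.11, 0.126])]
wrist dial_hinge [(0.79, [0.67, 0.105, 0.126])]
wrist round_cover [(0.87, [0.567, 0.106, 0.042])]
scene dial_knob [(0.88, [0.6, 0.103, 0.127])]
scene dial_hinge [(0.82, [0.665, 0.108, 0.129])]
scene round_cover [(0.96, [0.205, -0.314, 0.001]), (0.94, [0.558, -0.1, 0.002])]
top dial_knob []
top dial_hinge [(0.69, [0.663, 0.111, 0.127]), (0.62, [0.57, 0.108, 0.044])]
top round_cover [(0.76, [0.559, -0.102, 0.002]), (0.67, [0.204, -0.316, -0.003])]
[0.47887802 0.10643478 0.28662782] [-4.0e-04  1.6e-03  1.0e+00  0.0e+00] [ 0.42066147  0.04825561 -0.45636764] 0.039906595660866837 0.0 36.65
scene [(0.89, [0.56, -0.098, 0.003]), (0.79, [0.204, -0.315, 0.0]), (0.7, [0.571, 0.106, 0.042]), (0.29, [0.357, 0.086, 0.002])] lifter [(0.67, [0.396, 0.252, 0.002]), (0.66, [0.388, 0.547, -0.002])]
0.96 (569, 89, array([130.,  84.]), 11.6) rows 184 211 cols 259 294
0.88 (574, -110, array([127., 128.]), 71.3) rows 213 245 cols 208 245
0.63 (227, -315, array([125., 127.]), 54.7) rows 176 204 cols 111 145
top [(0.72, [0.558, -0.104, 0.001]), (0.69, [0.569, 0.108, 0.043])] lifter [(0.82, [0.394, 0.248, 0.002]), (0.79, [0.39, 0.549, 0.002])]
0.98 (558, -103, array([126., 122.]), 1.1) rows 159 196 cols 271 307
0.75 (516, -515, array([178.,  50.]), 13.9) rows 167 218 cols 398 419
0.69 (210, -310, array([125., 123.]), 0.5) rows 264 302 cols 331 368
[0.4786419  0.10646226 0.28720627] [1.0e-04 1.5e-03 1.0e+00 0.0e+00] [ 0.07281897 -0.04656727 -0.33808121] [0.00802081 0.02707353 0.00842632] 0.03967887430782868 37.05
top 0.85 centre [ 0.5557 -0.1014] tool xy [-0.0777 -0.2076] rms 0.0035 103
top 0.67 centre [ 0.2117 -0.3041] tool xy [ 0.2656 -0.4114] rms 0.0034 107
top 0.65 centre [0.5841 0.0076] tool xy [-0.1058 -0.0986] rms 0.0088 61
[0.4786325  0.10647729 0.28719543] [1.0e-04 1.5e-03 1.0e+00 1.0e-04] [-0.28885255 -0.02484
```

```bash
python3 -c "
from plant import workorder
print(workorder.sign_off())"
```

```text
the job is handed in; nothing more can be done
None
```

The job was handed in with every step carried out and no limit tripped along the way, but the sign-off gave no verdict. By camera measurement the cover sits within about 5 mm of the rest point, the lifter lies released flat on its mat, and the dial arm was pushed until it pressed on its stop.

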